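Mark a canister's depth with the drag-marker depth gauge

ROBOT

A 6-joint arm with a two-finger parallel gripper is mounted at the origin on a cart in front of the work surface, level with it; the furniture and walls round the work are solid. World frame = base frame: x ahead of the robot, y to its left, z up, the work surface at z = 0. Lengths are in m, angles in rad, forces in N, time in s.
With the tool pointing down it reaches from about 0.35 to 0.975 m from the base axis. Payload 4.9 kg.
Tool frame: the origin (TCP) lies at the very end of the fingers, on their centre line; the grasp point (between the pads) lies 19 mm behind it; z points along the fingers, y is the line along which they close (so a half turn about z gives the same grasp; the last joint's range is limited). The gripper opens to 85 mm and grips with 20 to 120 N. Pads are 22 mm wide; open, the fingers measure 114 mm over their backs; the gripper's body (76 mm by 85 mm) begins 54 mm behind the grasp point. The pads swing forward as they close: fully open they stand 13 mm farther back than shut.
Start: joints at [1.043, 0.053, 1.613, -0, 1.476, -0.119], TCP at [0.248, 0.573, 0.231] pointing down, gripper open.
Joint ranges: [-3.01, 3.01], [-1.01, 2.22], [0.06, 2.58], [-1.02, 4.17], [0.09, 2.62], [-3.14, 3.14]. Speed limits (rad/s): [2.57, 2.57, 3.14, 3.14, 3.14, 3.14].

INTERFACE

Orientations are given as a rotation vector (axis times angle).
In Python, from station import get_obs, get_image, finish_job gives the robot as it stands. The module is installed in compiled form; this text tells all that it offers.
- The arm moves only by the tool carry_out, never from a script. Its argument "rows" is a list of rows, each a list of 7 numbers: the turn, a rotation vector about the tool's x, y, z as a fraction of full scale, then the shift along the tool's x, y, z as a fraction of full scale, then the closure, from -1 (fully open) to 1 (shut). A call has 1 to 5 rows; each row is the pose to reach, as a shift and turn from the pose commanded when the call began, along the tool's axes at that moment, turning the shorter way round; what a row does not reach only later rows make up. Full scale, the value 1, is 300 mm for a shift and pi rad for a turn. A row lasts 1/10 s, in which the tool goes at most 50 mm and 8.59 degrees, less where a joint would pass 70% of its speed; a pose out of reach is approached as far as the arm can. A call with a number of a shift or a turn outside -1 to 1 is refused whole. A call with a gripper value outside its range is refused whole. The fingers move at their own pace and stop on an object; "force" is the grip in N (left out, the last holds). Time passes only in rows, so rows that repeat a pose let the fingers close. It gives the time, the measured TCP pose, the force, the opening and the grip force at its end, in the units of the state.
- get_obs(): the state, without advancing time (a new reading comes with each control period).
- get_image(name): name is "scene" or "top"; returns a dict with "img" (480x640x3 uint8, blue, green, red), "mtx" (3x3 intrinsics, pixels), "R" (3x3) and "t" (3): a world point X has camera coordinates R X + t. Camera axes: x right, y down, z forward; pixel columns grow to the right and rows downward; lengths in m; the calibration is good to about 2 mm. A picture is of the moment at which its call begins. There is no depth.
- finish_job(): hands the job in; it is judged then, once.
The state is a dict: "t": time; "q": joint angles; "dq": joint speeds; "effort": joint torques, N m; "tool_pos": TCP position; "tool_rot": TCP orientation; "contact_force": force on the tool from outside, world axes, zero at the start; "wrist_torque": the same for the moment, N m; "opening": finger opening in m; "grip_force": force on a finger pad.
Only numpy, scipy, OpenCV 4.12 (cv2) and the standard library are available. Lean on these libraries where they do the work, as an engineer would, in place of code of your own. Each camera call takes 0.05 s, during which the arm holds its last target. There are 200 camera calls.

TASK

Check how deep the steel portion canister is set: slide it over the table until it stands home against both arms of the depth gauge's V stop, then press the gauge's probe down by its black knob until the rod bottoms out gently on the canister's false bottom, without forcing it. Then draw the probe fully back up, so that the black marker collar stays on the column at the depth found; leave the canister standing in the V and do not disturb the other things.

Things in the scene. Friction and masses are not known exactly. Their poses are not given: they have to be found in the camera images.
- gauge: Aluminium depth gauge fixed to the table. Origin: on the table, on the upright axis where the canister must stand. Its +x points from the open mouth of the V towards the column: the canister enters moving along +x. Two V arms, 22 mm high, touch a canister that is home at 45 degrees either side of +x; the arms' outer ends lie at y = +-82 mm
- column_top (a point): top of the gauge's steel column (16 x 30 mm, 210 mm high) at x = 108 mm, y = 0 in the gauge. A level bracket, 30 mm wide, at z = 92 to 106 mm runs from the column to x = 0 and guides the probe's rod at x = 25 mm, y = 0
- seat (a point): point on the gauge where the canister's centre belongs when it is home (40 mm above the table)
- canister_center (a point): centre, half-way up, of the loose open steel canister: 100 mm outside diameter, 80 mm high, wall 3 mm, 0.65 kg; too wide to grasp across, so it is pushed. Inside, a white false bottom lies 26 to 62 mm below the rim, different each time
- plate_top (a point): centre of the upper face of the canister's white false bottom, the floor that the rod must meet (held fast in the canister; it does not give)
- probe_tip (a point): lower end of the probe's upright steel rod, 12 mm diameter; 88 mm above the table when fully up, 8 mm over the canister's rim
- knob (a point): centre of the probe's black knob: upright cylinder 30 mm diameter, 24 mm high (top face 13 mm above this point), 136 mm above the probe's tip. A cross-arm 12 mm wide, its top face 21 mm below this point, runs along the gauge's +x to the column; with the fingers either side of the knob along the gauge's y, the gripper clears the column
- probe (a joint): travel of the probe, m: 0 fully up against its stop, grows as it goes straight down, at most 0.074. It stays where it is left; about 2.5 N moves it down and 5.5 N up
- marker_top (a point): centre of the top face of the black marker collar (50 mm across, 13 mm high) on the column, at gauge x = 108 mm, y = 0. The probe's cross-arm pushes the collar down as it comes down on it (lower face of the arm 107 mm above the probe's tip) and leaves it there by friction when it goes up
- dredge_1_mid (a point): bystander: steel shaker 59 mm diameter, 97 mm high; its centre
- ramekin_1_mid (a point): bystander: steel sauce cup 67 mm diameter, 36 mm high; its centre
- tin_small_mid (a point): bystander: small tin 57 mm diameter, 72 mm high; its centre
- opener_top (a point): obstacle, always here: top of the crank of the bench can opener at the table's near right corner, 0.48 m above the table; its upright bar, 0.39 m high, stands 60 mm nearer the robot. Pass over or in front of it on the way in from the right
- lamp_edge (a point): obstacle, always here: nearest point of the lower rim of the big heat-lamp shade, 0.39 m above the table; the shade hangs beyond and above this point, under a shelf edge at x = 0.69 m, 0.64 m up

How it is judged:
By the outcome, as a careful person would: the job done as asked, in the order asked, and still so for the second after the job is handed in, with the robot touching nothing.
It also fails if it takes over 64 s, if anything falls off the work surface, if the arm or the gripper's body presses on something with over 40 N, if the wrist force passes 120 N, or if a joint passes its speed limit or range.

## Working session

There is one attempt and no reset: what is moved stays moved. The work goes in short steps, Python scripts to look and compute and a tool call to move; the robot and the scene stay as the last step left them, time stands still between calls to the robot, and variables do not carry over. Pictures are saved under pics/ and viewed, at most 10 in all, crops included, and the job is handed in when it is done.

Besides the shell and the picture viewer there is one more tool, called by a JSON object that holds its "api" and its "payload", one argument or row to a line. carry_out: Moves the arm, as the interface text tells. Shift numbers are shares of 300 mm and turn numbers shares of pi rad, none past 1 either way. Its arguments: {"type":"object","properties":{"rows":{"type":"array"},"force":{"type":"number"}},"required":["rows"]}

```bash
mkdir -p pics
python3 - <<'E'
from station import *
import cv2,numpy as np
for n in("scene","top"):
    d=get_image(n);cv2.imwrite(f"pics/{n}0.png",d["img"])
    np.savez(f"{n}0.npz",**d);print(n,d["mtx"].round(1).tolist(),d["R"].round(3).tolist(),d["t"].round(3).tolist())
print(get_obs())
E
```

```text
scene [[577.7, 0.0, 330.2], [0.0, 577.7, 240.1], [0.0, 0.0, 1.0]] [[0.661, -0.75, -0.014], [-0.53, -0.455, -0.716], [0.53, 0.481, -0.698]] [-0.242, 0.509, 1.132]
top [[474.8, 0.0, 319.1], [0.0, 474.8, 245.6], [0.0, 0.0, 1.0]] [[-0.016, -1.0, 0.017], [-0.984, 0.013, -0.179], [0.179, -0.019, -0.984]] [0.129, 0.549, 1.099]
{'t': 0.1, 'q': array([ 1.04301098e+00,  5.33130126e-02,  1.61412999e+00, -3.13401524e-05,
        1.47597985e+00, -1.19031651e-01]), 'dq': array([-1.09792944e-04, -3.25223405e-04, -1.01637244e-03,  4.93145374e-04,
        1.40760102e-03,  4.17625313e-05]), 'effort': array([ 1.38073792e-04, -3.94904780e+01, -3.71364033e+01, -1.32350592e-04,
        3.89972629e-03,  9.36348471e-06]), 'tool_pos': array([0.24816437, 0.57302298, 0.23018815]), 'tool_rot': array([-6.37491381e-01, -3.07566794e+00,  2.74091502e-03]), 'contact_force': array([-0.13451732, -0.33131246, -0.20986597]), 'wrist_torque': array([-0.01385491,  0.01098463,  0.00536737]), 'grip_force': 0.0, 'opening': 0.0853703327382013}
```

View pics/scene0.png

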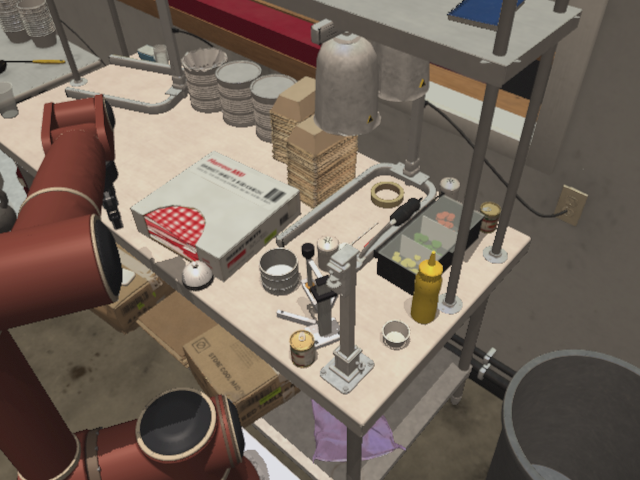

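View pics/top0.png

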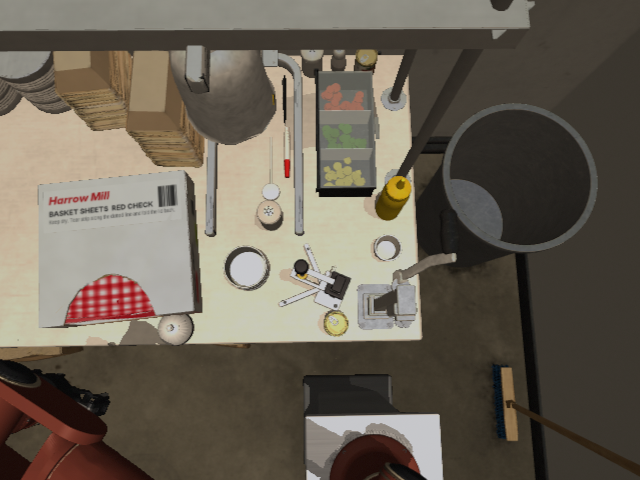

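The top view shows the canister at (247,268), the knob at (301,267), the column at about (335,290) and V arms running to (308,247) and (283,303). The tin is at (335,322), the ramekin at (387,247) and the shaker at (270,213). I'll zoom in on both views.

Run:
```python
import cv2,numpy as np
a=cv2.imread("pics/top0.png")[230:345,215:365];b=cv2.imread("pics/scene0.png")[225:375,250:400]
a=cv2.resize(a,None,fx=4,fy=4,interpolation=cv2.INTER_CUBIC)
b=cv2.resize(b,None,fx=4,fy=4,interpolation=cv2.INTER_CUBIC)
cv2.imwrite("pics/a.png",a);cv2.imwrite("pics/b.png",b)
```

```text
(no output)
```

View pics/a.png

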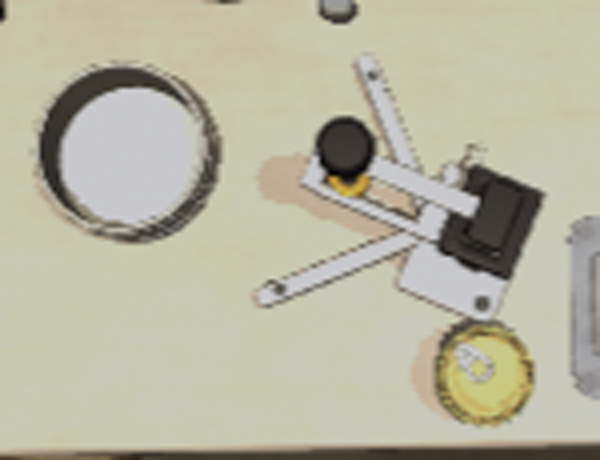

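View pics/b.png

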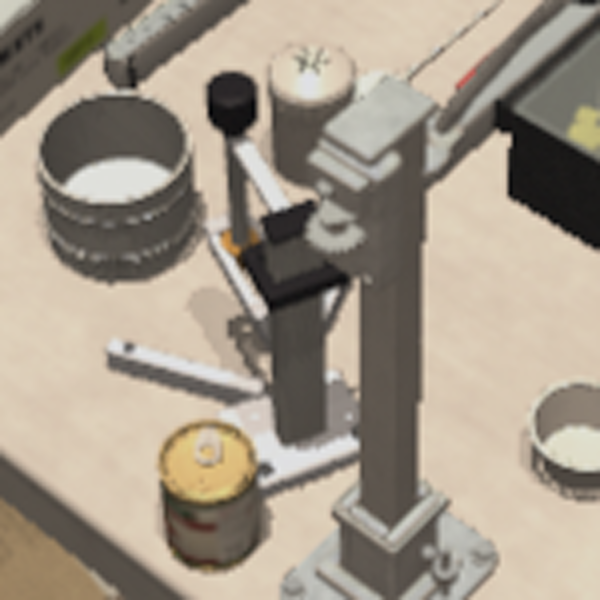

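```bash
cat > h.py <<'E'
import numpy as np
def load(n): return dict(np.load(n))
def ray(d,u,v,z):
    R,t=d["R"],d["t"];c=-R.T@t;w=R.T@np.linalg.solve(d["mtx"],[u,v,1]);return c+w*(z-c[2])/w[2]
def proj(d,X):
    p=d["mtx"]@(d["R"]@np.array(X)+d["t"]);return p[:2]/p[2]
E
python3 - <<'E'
from h import *
d=load("top0.npz");s=load("scene0.npz")
A=lambda x,y,z:ray(d,215+x/4-.4,230+y/4-.4,z)
B=lambda x,y,z:ray(s,250+x/4-.4,225+y/4-.4,z)
print("cams",-d["R"].T@d["t"],-s["R"].T@s["t"])
k=A(345,145,.237);e1=A(367,62,.022);e2=A(266,297,.022)
print("knob",k,"scene",B(232,88,.237)); print(e1,e2,np.linalg.norm(e1-e2),(e1+e2)/2)
v=e1-e2;print("gauge y dir deg",np.degrees(np.arctan2(v[1],v[0])))
col=A(492,212,.21);print("col",col, "dir",np.degrees(np.arctan2(*(col-k)[1::-1])),np.linalg.norm((col-k)[:2]))
for p in [(38,150),(217,150),(125,63),(130,240)]:print("can",A(*p,.08))
for p in [(38,150),(192,150),(115,93),(115,203)]:print("can sc",B(*p,.08))
print("tin",A(484,372,.072),"tin sc",B(208,458,.072))
import cv2
E
```

```text
cams [0.34612333 0.14246555 1.1773311 ] [-0.17097141 -0.49416932  1.15157137]
knob [0.4763713  0.16110407 0.237     ] scene [0.47502115 0.15999673 0.237     ]
[0.55771644 0.15127349 0.022     ] [0.41421177 0.21395572 0.022     ] 0.15659710053164197 [0.4859641 0.1826146 0.022    ]
gauge y dir deg -23.5955009805375
col [0.44452194 0.08691238 0.21      ] dir -113.23311242519401 0.08073901639945162
can [0.4977183  0.34240141 0.08      ]
can [0.496241   0.23864176 0.08      ]
can [0.54840468 0.29258004 0.08      ]
can [0.44466615 0.28855939 0.08      ]
can sc [0.46377613 0.32831266 0.08      ]
can sc [0.52815088 0.25339492 0.08      ]
can sc [0.53247611 0.32744456 0.08      ]
can sc [0.46361285 0.25835081 0.08      ]
tin [0.36643745 0.08575569 0.072     ] tin sc [0.36439925 0.08471943 0.072     ]
```

```bash
cat >> h.py <<'E'
from scipy.spatial.transform import Rotation as Ro
from station import get_obs
SEAT=np.array([.4857,.1835,0]);YAW=np.radians(-113.5)
UX=np.array([np.cos(YAW),np.sin(YAW),0]);UY=np.array([-UX[1],UX[0],0]);UZ=np.array([0,0,1])
W=lambda g:SEAT+g[0]*UX+g[1]*UY+g[2]*UZ
G=lambda w:np.array([(w-SEAT)@UX,(w-SEAT)@UY,w[2]])
def plan(*gs,flip=1):
    o=get_obs();R=Ro.from_rotvec(o["tool_rot"]);p=o["tool_pos"]
    D=Ro.from_matrix(np.c_[flip*UX,-flip*UY,-UZ])
    print("t",o["t"],"gauge",G(p).round(4),"F",(o["contact_force"]@np.c_[UX,UY,UZ]).round(1),"open",o["opening"],"q",o["q"].round(2))
    print("turn",((R.inv()*D).as_rotvec()/np.pi).round(4))
    for g in gs: print(g,"shift",(R.inv().apply(W(g)-p)/.3).round(4))
E
python3 - <<'E'
from h import *
for f in(1,-1):plan((-.168,-.033,.23),(-.168,-.033,.04),flip=f)
d=load("top0.npz")
for z in(.05,.07):print("box",[ray(d,*c,z).round(3) for c in((187,172),(193,320),(197,268))])
print("dredge",G(ray(d,270,210,.097)))
E
```

```text
t 0.1 gauge [-0.2625 -0.3732  0.2302] F [ 0.4  0.  -0.2] open 0.0853703327382013 q [ 1.04  0.05  1.61 -0.    1.48 -0.12]
turn [-4.000e-04 -5.000e-04 -4.996e-01]
(-0.168, -0.033, 0.23) shift [-1.1334e+00 -3.1660e-01  1.0000e-03]
(-0.168, -0.033, 0.04) shift [-1.1335 -0.3154  0.6343]
t 0.1 gauge [-0.2625 -0.3732  0.2302] F [ 0.4  0.  -0.2] open 0.0853703327382013 q [ 1.04  0.05  1.61 -0.    1.48 -0.12]
turn [-5.000e-04  4.000e-04  5.004e-01]
(-0.168, -0.033, 0.23) shift [-1.1334e+00 -3.1660e-01  1.0000e-03]
(-0.168, -0.033, 0.04) shift [-1.1335 -0.3154  0.6343]
box [array([0.74 , 0.444, 0.05 ]), array([0.378, 0.418, 0.05 ]), array([0.501, 0.412, 0.05 ])]
box [array([0.733, 0.438, 0.07 ]), array([0.378, 0.413, 0.07 ]), array([0.498, 0.407, 0.07 ])]
dredge [-0.10404095  0.11064824  0.097     ]
```

{"api": "carry_out", "payload": {
  "rows": [
    [0,0,-0.04,-0.16,-0.045,0,-0.4],
    [0,0,-0.08,-0.32,-0.09,0,-0.4],
    [0,0,-0.12,-0.48,-0.135,0,-0.4],
    [0,0,-0.16,-0.63,-0.18,0,-0.4],
    [0,0,-0.2,-0.78,-0.22,0,-0.4]
  ],
  "force": 25
}}

```text
t: 0.6
tool_pos: [0.4379, 0.4183, 0.2308]
tool_rot: [0.352, -3.121, 0.001]
contact_force: [0.7, -0.9, -0.5]
opening: 0.0596
grip_force: 0.0
```

```bash
python3 -c "
from h import *
plan((-.168,-.033,.23),(-.168,-.033,.04))"
```

```text
t 0.6 gauge [-0.1962 -0.1375  0.2308] F [ 0.5  1.  -0.5] open 0.05960566230668088 q [ 0.64  0.01  1.66  0.    1.47 -1.16]
turn [ 0.000e+00 -2.000e-04 -2.979e-01]
(-0.168, -0.033, 0.23) shift [-0.2246 -0.2823  0.0025]
(-0.168, -0.033, 0.04) shift [-0.2251 -0.2821  0.6358]
```

{"api": "carry_out", "payload": {
  "rows": [
    [0,0,-0.045,-0.08,-0.1,0,-0.4],
    [0,0,-0.09,-0.15,-0.2,0,-0.4],
    [0,0,-0.135,-0.225,-0.282,0,-0.4],
    [0,0,-0.18,-0.225,-0.282,0,-0.4],
    [0,0,-0.225,-0.225,-0.282,0,-0.4]
  ]
}}

```text
t: 1.1
tool_pos: [0.5219, 0.3508, 0.2304]
tool_rot: [1.408, -2.807, -0.0]
contact_force: [-0.4, -0.0, -0.1]
opening: 0.0601
grip_force: 0.0
```

{"api": "carry_out", "payload": {
  "rows": [
    [0,0,-0.04,0,0,0,-0.4],
    [0,0,-0.073,0,0,0.05,-0.4],
    [0,0,-0.073,0,0,0.15,-0.4],
    [0,0,-0.073,0,0,0.2,-0.4],
    [0,0,-0.073,0,0,0.2,-0.4]
  ]
}}

```text
t: 1.6
tool_pos: [0.5191, 0.351, 0.1672]
tool_rot: [1.712, -2.626, -0.001]
contact_force: [-0.5, 0.1, 0.5]
opening: 0.0598
grip_force: 0.0
```

Run:
```python
from h import *
from station import get_image
import cv2
plan((-.168,-.033,.04))
a=get_image("top")["img"][200:350,170:370];b=get_image("scene")["img"][200:350,220:420]
cv2.imwrite("pics/c.png",cv2.resize(np.vstack([a,b]),None,fx=2,fy=2,interpolation=cv2.INTER_CUBIC))
```

```text
t 1.6 gauge [-0.1669 -0.0361  0.1672] F [ 0.1 -0.5  0.5] open 0.059759157635151904 q [ 0.48  0.11  1.66  0.    1.38 -2.25]
turn [ 0.0015 -0.0018 -0.0016]
(-0.168, -0.033, 0.04) shift [-0.0061 -0.0123  0.4239]
```

View pics/c.png

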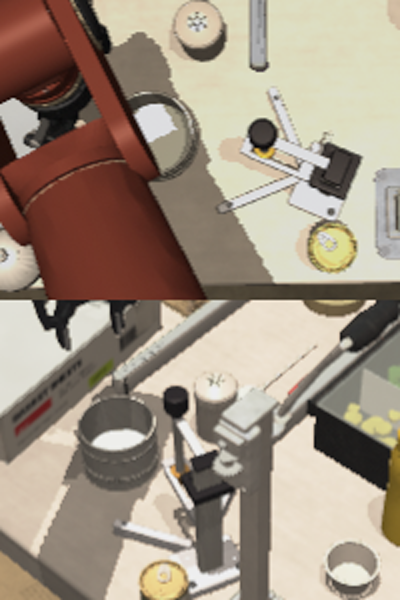

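The fingers hang behind the canister with clear room in front of the box, so I'll descend.

{"api": "carry_out", "payload": {
  "rows": [
    [0.0015,-0.002,0,-0.006,-0.012,0.1,-0.4],
    [0.0015,-0.002,0,-0.006,-0.012,0.2,-0.4],
    [0.0015,-0.002,0,-0.006,-0.012,0.3,-0.4],
    [0.0015,-0.002,0,-0.006,-0.012,0.37,-0.4],
    [0.0015,-0.002,0,-0.006,-0.012,0.424,-0.4]
  ]
}}

```text
t: 2.2
tool_pos: [0.5258, 0.3525, 0.0441]
tool_rot: [-1.711, 2.624, -0.001]
contact_force: [-0.3, 0.7, 0.6]
opening: 0.0599
grip_force: 0.0
```

```bash
python3 -c "
from h import *
plan((-.154,-.033,.035),(-.07,-.006,.035),(-.05,0,.035))"
```

```text
t 2.2 gauge [-0.171  -0.0306  0.0441] F [-0.5 -0.6  0.6] open 0.059912859715218224 q [ 0.47  0.24  1.73  0.    1.16 -2.25]
turn [-0.0017  0.0023 -0.0016]
(-0.154, -0.033, 0.035) shift [0.0568 0.0078 0.03  ]
(-0.07, -0.006, 0.035) shift [ 0.3364 -0.0836  0.0285]
(-0.05, 0, 0.035) shift [ 0.4029 -0.104   0.0281]
```

{"api": "carry_out", "payload": {
  "rows": [
    [-0.001,0.002,-0.001,0.03,0.008,0.02,-0.4],
    [-0.001,0.002,-0.001,0.055,0.008,0.02,-0.4],
    [-0.001,0.002,-0.001,0.08,0,0.02,-0.4],
    [-0.001,0.002,-0.001,0.11,-0.01,0.02,-0.4],
    [-0.001,0.002,-0.001,0.14,-0.02,0.02,-0.4]
  ]
}}

```text
t: 2.7
tool_pos: [0.5143, 0.311, 0.039]
tool_rot: [-1.718, 2.627, -0.002]
contact_force: [1.2, 2.6, -1.4]
opening: 0.0598
grip_force: 1.5
```

{"api": "carry_out", "payload": {
  "rows": [
    [0,0,0,0.035,-0.011,0,-0.4],
    [0,0,0,0.07,-0.022,0,-0.4],
    [0,0,0,0.1,-0.033,0,-0.4],
    [0,0,0,0.13,-0.043,0,-0.4],
    [0,0,0,0.15,-0.05,0,-0.4]
  ]
}}

```text
t: 3.2
tool_pos: [0.51, 0.2637, 0.0386]
tool_rot: [-1.718, 2.628, -0.002]
contact_force: [1.0, 5.1, 3.0]
opening: 0.0595
grip_force: 2.4
```

Run:
```python
from h import *
from station import get_image
import cv2
plan((-.07,-.006,.035),(-.05,0,.035))
a=get_image("top")["img"][200:350,170:370];b=get_image("scene")["img"][200:350,220:420]
cv2.imwrite("pics/d.png",cv2.resize(np.vstack([a,b]),None,fx=2,fy=2,interpolation=cv2.INTER_CUBIC))
```

```text
t 3.2 gauge [-0.0832 -0.0097  0.0386] F [-5.1 -1.1  3. ] open 0.059544075740265864 q [ 0.35  0.13  1.87 -0.    1.14 -2.38]
turn [-0.0007  0.0004 -0.0008]
(-0.07, -0.006, 0.035) shift [ 0.044  -0.0124  0.0119]
(-0.05, 0, 0.035) shift [ 0.1106 -0.0325  0.0118]
```

View pics/d.png

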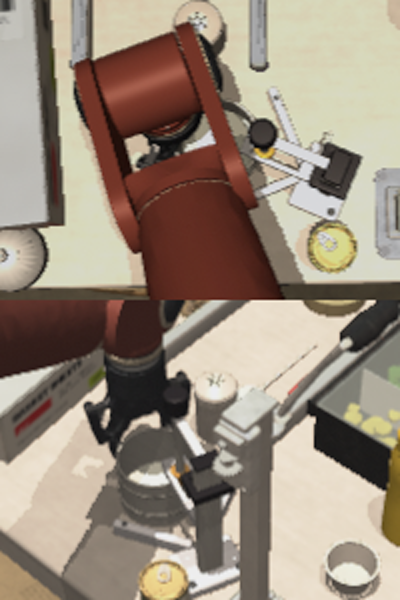

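{"api": "carry_out", "payload": {
  "rows": [
    [0,0,0,0.025,-0.008,0,-0.4],
    [0,0,0,0.045,-0.014,0,-0.4],
    [0,0,0,0.06,-0.02,0,-0.4],
    [0,0,0,0.07,-0.024,0,-0.4],
    [0,0,0,0.08,-0.026,0,-0.4]
  ]
}}

```text
t: 3.8
tool_pos: [0.5071, 0.2388, 0.0379]
tool_rot: [-1.72, 2.628, -0.002]
contact_force: [0.5, 4.6, 1.7]
opening: 0.0598
grip_force: 2.3
```

```bash
python3 -c "
from h import *
plan((-.05,0,.035))"
```

```text
t 3.8 gauge [-0.0593 -0.0024  0.0379] F [-4.4 -1.3  1.7] open 0.059845828024580494 q [ 0.31  0.1   1.91 -0.    1.13 -2.42]
turn [-0.0005  0.     -0.0006]
(-0.05, 0, 0.035) shift [ 0.0308 -0.0081  0.0096]
```

{"api": "carry_out", "payload": {
  "rows": [
    [0,0,0,0.01,-0.003,0,-0.4],
    [0,0,0,0.02,-0.006,0,-0.4],
    [0,0,0,0.027,-0.007,0,-0.4],
    [0,0,0,0.032,-0.007,0,-0.4],
    [0,0,0,0.032,-0.007,0,-0.4]
  ]
}}

```text
t: 4.3
tool_pos: [0.5069, 0.2308, 0.0392]
tool_rot: [-1.715, 2.624, -0.001]
contact_force: [2.7, 8.8, 1.9]
opening: 0.0596
grip_force: 4.1
```

```bash
python3 -c "
from h import *
plan((-.05,0,.035))"
```

```text
t 4.3 gauge [-0.0519  0.0006  0.0392] F [-9.1 -1.   1.9] open 0.0596443755871702 q [ 0.29  0.09  1.92  0.    1.13 -2.44]
turn [-0.0013  0.0017 -0.001 ]
(-0.05, 0, 0.035) shift [0.0063 0.0019 0.0141]
```

{"api": "carry_out", "payload": {
  "rows": [
    [0,0,0,0.005,0,0,-0.4],
    [0,0,0,0.01,0,0,-0.4],
    [0,0,0,0.01,0,0,-0.4]
  ]
}}

```text
t: 4.6
tool_pos: [0.5068, 0.2299, 0.0404]
tool_rot: [-1.711, 2.621, 0.002]
contact_force: [3.3, 15.1, 3.3]
opening: 0.0598
grip_force: 6.9
```

```bash
python3 -c "
from h import *
plan((-.05,0,.035))"
```

```text
t 4.6 gauge [-0.051   0.0008  0.0404] F [-15.1  -3.    3.3] open 0.059799542670460344 q [ 0.29  0.08  1.92  0.01  1.13 -2.44]
turn [-0.0016  0.0033 -0.0013]
(-0.05, 0, 0.035) shift [0.0034 0.0029 0.018 ]
```

{"api": "carry_out", "payload": {
  "rows": [
    [0,0,0,0.007,0,0,-0.4],
    [0,0,0,0.012,0,0,-0.4],
    [0,0,0,0.012,0,0,-0.4]
  ]
}}

```text
t: 4.9
tool_pos: [0.5066, 0.229, 0.0418]
tool_rot: [-1.707, 2.617, 0.007]
contact_force: [4.8, 21.9, 4.7]
opening: 0.0597
grip_force: 10.6
```

{"api": "carry_out", "payload": {
  "rows": [
    [0,0,0,-0.03,0,0,-0.4],
    [0,0,0,-0.08,0,0,-0.4],
    [0,0,0,-0.18,0,0,-0.4],
    [0,0,0,-0.25,0,-0.05,-0.4],
    [0,0,0,-0.25,0,-0.2,-0.4]
  ]
}}

```text
t: 5.4
tool_pos: [0.529, 0.2917, 0.0918]
tool_rot: [1.716, -2.617, -0.0]
contact_force: [1.1, 1.1, -0.3]
opening: 0.0598
grip_force: 0.0
```

{"api": "carry_out", "payload": {
  "rows": [
    [0,0,0,-0.05,0,-0.15,-0.4],
    [0,0,0,-0.1,0,-0.3,-0.4],
    [0,0,0,-0.2,0,-0.45,-0.4],
    [0,0,0,-0.35,0.0,-0.6,-0.4],
    [0,0,0,-0.4,0.0,-0.65,-0.4]
  ]
}}

```text
t: 5.9
tool_pos: [0.5811, 0.4031, 0.2951]
tool_rot: [-1.719, 2.628, -0.005]
contact_force: [-0.9, -0.3, -0.4]
opening: 0.0596
grip_force: 0.0
```

Run:
```python
from h import *
from station import get_image
import cv2
plan((.025,0,.3))
A=get_image("top");B=get_image("scene");np.savez("top1.npz",**A);np.savez("scene1.npz",**B)
a=A["img"][220:320,220:370];b=B["img"][220:320,240:390]
cv2.imwrite("pics/e.png",cv2.resize(np.vstack([a,b]),None,fx=3,fy=3,interpolation=cv2.INTER_CUBIC))
```

```text
t 5.9 gauge [-2.395e-01 -1.000e-04  2.951e-01] F [ 0.6 -0.7 -0.4] open 0.05959526517170629 q [ 0.5   0.21  1.33 -0.    1.59 -2.23]
turn [-0.0011 -0.0001 -0.0007]
(0.025, 0, 0.3) shift [ 0.8816 -0.0021 -0.0162]
```

View pics/e.png

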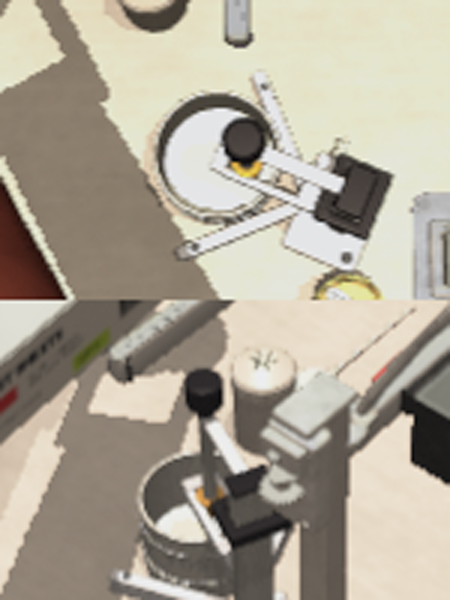

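The picture shows the canister in the V: the rim spans about (157..277, 92..222) in the upper crop and meets both arms. I'll check this numerically.

Run:
```python
from h import *
d=load("top1.npz");s=load("scene1.npz")
A=lambda x,y,z:ray(d,220+x/3-.3,220+y/3-.3,z)
for p in[(157,157),(277,157),(215,92),(215,222)]:print(G(A(*p,.08)).round(4),A(*p,.08).round(4))
c=(A(157,157,.08)+A(277,157,.08))/2; c2=(A(215,92,.08)+A(215,222,.08))/2
print("centre",G(np.array([c2[0],0,0])+np.array([0,c[1],0]))," knob",G(A(243,138,.237)))
# predicted rim at seat in crop px
for g in[(0,0,.08),(-.05,0,.08)]:print((proj(d,W(g))-220+.3)*3)
for a in(0,90,180,270):
    w=W((0,0,.08))+.05*np.array([np.cos(np.radians(a)),np.sin(np.radians(a)),0]);print(a,(proj(d,w)-220+.3)*3)
print(.0)
```

```text
[-0.0433 -0.0201  0.08  ] [0.4846 0.2312 0.08  ]
[0.0424 0.0157 0.08  ] [0.4832 0.1384 0.08  ]
[-0.022   0.0442  0.08  ] [0.535  0.1861 0.08  ]
[ 0.0178 -0.049   0.08  ] [0.4337 0.1867 0.08  ]
centre [-0.00065502 -0.00175163  0.        ]  knob [0.02386423 0.0005381  0.237     ]
[218.70567375 154.68790871]
[159.45903293 130.03245502]
0 [218.28864381  91.09997548]
90 [154.07014125 155.61086681]
180 [219.12951424 219.31430113]
270 [283.22835651 153.76656204]
0.0
```

Home to within measurement error. Next, go over the knob.

{"api": "carry_out", "payload": {
  "rows": [
    [0,0,0,0.15,0,-0.01,-0.4],
    [0,0,0,0.31,0,-0.01,-0.4],
    [0,0,0,0.47,0,-0.01,-0.4],
    [0,0,0,0.62,0,-0.01,-0.4],
    [0,0,0,0.75,0,-0.01,-0.4]
  ]
}}

```text
t: 6.5
tool_pos: [0.4881, 0.1932, 0.2933]
tool_rot: [1.717, -2.626, 0.003]
contact_force: [0.9, -0.7, 1.1]
opening: 0.0596
grip_force: 0.0
```

```bash
python3 -c "
from h import *
plan((.0245,0.0005,.29))"
```

```text
t 6.5 gauge [-0.0099 -0.0016  0.2933] F [0.3 1.1 1.1] open 0.059560425990564034 q [ 0.24 -0.22  1.76 -0.    1.6  -2.49]
turn [ 0.0003 -0.0014 -0.0009]
(0.0245, 0.0005, 0.29) shift [ 0.1145 -0.0074  0.0114]
```

{"api": "carry_out", "payload": {
  "rows": [
    [0,0,0,0.06,-0.005,0.01,-0.4],
    [0,0,0,0.115,-0.007,0.01,-0.4],
    [0,0,0,0.115,-0.007,0.01,-0.4],
    [0,0,0,0.115,-0.007,0.01,-0.4]
  ]
}}

```text
t: 6.9
tool_pos: [0.4785, 0.1638, 0.2925]
tool_rot: [-1.72, 2.629, -0.001]
contact_force: [0.2, -0.6, -0.0]
opening: 0.0598
grip_force: 0.0
```

```bash
python3 -c "
from h import *
plan((.0245,0.0005,.205))"
```

```text
t 6.9 gauge [0.021  0.0012 0.2925] F [ 0.4  0.4 -0. ] open 0.05977287874102145 q [ 0.18 -0.27  1.81 -0.    1.6  -2.55]
turn [-0.0003 -0.     -0.0006]
(0.0245, 0.0005, 0.205) shift [0.0118 0.0027 0.2917]
```

{"api": "carry_out", "payload": {
  "rows": [
    [0,0,0,0.012,0.002,0.07,-0.4],
    [0,0,0,0.012,0.002,0.14,-0.4],
    [0,0,0,0.012,0.002,0.21,-0.4],
    [0,0,0,0.012,0.002,0.26,-0.4],
    [0,0,0,0.012,0.002,0.285,-0.4]
  ]
}}

```text
t: 7.4
tool_pos: [0.4759, 0.161, 0.2054]
tool_rot: [1.721, -2.626, 0.0]
contact_force: [-0.1, 0.1, -0.3]
opening: 0.0601
grip_force: 0.0
```

```bash
python3 -c "
from h import *
plan((.0245,0.0005,.205))"
```

```text
t 7.4 gauge [ 2.450e-02 -1.000e-04  2.054e-01] F [-0.1 -0.1 -0.3] open 0.060053916501639985 q [ 0.18 -0.23  1.92 -0.    1.45 -2.55]
turn [ 0.0003 -0.0005 -0.0002]
(0.0245, 0.0005, 0.205) shift [-0.     -0.0019  0.0014]
```

{"api": "carry_out", "payload": {
  "rows": [
    [0,0,0,0,0,0,0.1],
    [0,0,0,0,0,0,0.4],
    [0,0,0,0,0,0,0.6],
    [0,0,0,0,0,0,0.6],
    [0,0,0,0,0,0,0.6]
  ],
  "force": 25
}}

```text
t: 7.9
tool_pos: [0.4754, 0.1614, 0.2082]
tool_rot: [1.721, -2.628, -0.003]
contact_force: [-5.4, 2.8, 0.5]
opening: 0.0288
grip_force: 24.9
```

```bash
python3 -c "
from h import *
plan((.0245,0.0005,.205))"
```

```text
t 7.9 gauge [ 0.0243 -0.0006  0.2082] F [-0.4 -6.1  0.5] open 0.028837352799085798 q [ 0.18 -0.23  1.92  0.    1.46 -2.55]
turn [ 0.0005  0.0003 -0.0004]
(0.0245, 0.0005, 0.205) shift [ 0.0005 -0.0037  0.0107]
```

Run:
```python
from h import *
d=load("top0.npz")
A=lambda x,y,z:ray(d,215+x/4-.4,230+y/4-.4,z)
for z in(.018,.025,.03,.035,.04,.045,.054):print(z,A(60,155,z)[1].round(4),A(130,87,z)[0].round(4))
```

```text
0.018 0.3402 0.5447
0.025 0.339 0.5435
0.03 0.3381 0.5427
0.035 0.3373 0.5418
0.04 0.3364 0.541
0.045 0.3356 0.5401
0.054 0.3341 0.5386
```

{"api": "carry_out", "payload": {
  "rows": [
    [0,0,0,0,0.003,0.02,0.6],
    [0,0,0,0,0.005,0.04,0.6],
    [0,0,0,0,0.005,0.06,0.6],
    [0,0,0,0,0.005,0.08,0.6],
    [0,0,0,0,0.005,0.08,0.6]
  ]
}}

```text
t: 8.4
tool_pos: [0.4753, 0.1614, 0.1828]
tool_rot: [-1.719, 2.627, -0.001]
contact_force: [-0.4, 3.9, -1.7]
opening: 0.0292
grip_force: 24.8
```

```bash
python3 -c "
from h import *
plan((.0245,0,.175))"
```

```text
t 8.4 gauge [ 0.0244 -0.0007  0.1828] F [-3.4 -2.  -1.7] open 0.02918690187555702 q [ 0.18 -0.21  1.95  0.    1.41 -2.55]
turn [-0.0006  0.0004 -0.0006]
(0.0245, 0, 0.175) shift [ 0.0004 -0.0023  0.026 ]
```

{"api": "carry_out", "payload": {
  "rows": [
    [0,0,0,0,0.002,0.008,0.6],
    [0,0,0,0,0.002,0.016,0.6],
    [0,0,0,0,0.002,0.024,0.6],
    [0,0,0,0,0.002,0.03,0.6],
    [0,0,0,0,0.002,0.03,0.6]
  ]
}}

```text
t: 8.9
tool_pos: [0.4752, 0.1614, 0.1745]
tool_rot: [-1.718, 2.626, -0.003]
contact_force: [3.5, 3.8, 1.7]
opening: 0.0288
grip_force: 25.1
```

{"api": "carry_out", "payload": {
  "rows": [
    [0,0,0,0,0,0.005,0.6],
    [0,0,0,0,0,0.01,0.6],
    [0,0,0,0,0,0.01,0.6],
    [0,0,0,0,0,0.01,0.6]
  ]
}}

```text
t: 9.3
tool_pos: [0.4752, 0.1614, 0.1716]
tool_rot: [-1.719, 2.626, -0.003]
contact_force: [5.2, 4.0, 2.7]
opening: 0.0291
grip_force: 25.2
```

{"api": "carry_out", "payload": {
  "rows": [
    [0,0,0,-0.002,-0.001,0.004,0.6],
    [0,0,0,-0.004,-0.002,0.008,0.6],
    [0,0,0,-0.004,-0.002,0.012,0.6],
    [0,0,0,-0.004,-0.002,0.012,0.6]
  ]
}}

```text
t: 9.7
tool_pos: [0.4753, 0.1615, 0.1672]
tool_rot: [1.72, -2.628, 0.003]
contact_force: [1.9, -2.2, 1.7]
opening: 0.0291
grip_force: 25.1
```

{"api": "carry_out", "payload": {
  "rows": [
    [0,0,0,0,0,0.004,0.6],
    [0,0,0,0,0,0.008,0.6],
    [0,0,0,0,0,0.012,0.6],
    [0,0,0,0,0,0.012,0.6]
  ]
}}

```text
t: 10.1
tool_pos: [0.4753, 0.1616, 0.1637]
tool_rot: [1.72, -2.628, 0.003]
contact_force: [0.4, -5.6, 2.4]
opening: 0.0291
grip_force: 25.1
```

{"api": "carry_out", "payload": {
  "rows": [
    [0,0,0,0.002,-0.001,0.004,0.6],
    [0,0,0,0.002,-0.001,0.008,0.6],
    [0,0,0,0.002,-0.001,0.012,0.6],
    [0,0,0,0.002,-0.001,0.012,0.6]
  ]
}}

```text
t: 10.5
tool_pos: [0.4753, 0.1615, 0.1602]
tool_rot: [-1.72, 2.629, -0.001]
contact_force: [-0.1, -3.1, 2.1]
opening: 0.0287
grip_force: 25.1
```

{"api": "carry_out", "payload": {
  "rows": [
    [0,0,0,0,0,0.004,0.6],
    [0,0,0,0,0,0.008,0.6],
    [0,0,0,0,0,0.01,0.6],
    [0,0,0,0,0,0.01,0.6]
  ]
}}

```text
t: 10.9
tool_pos: [0.4753, 0.1615, 0.1573]
tool_rot: [-1.72, 2.629, -0.001]
contact_force: [-1.4, -2.8, 1.8]
opening: 0.0289
grip_force: 25.1
```

{"api": "carry_out", "payload": {
  "rows": [
    [0,0,0,0,0,0.004,0.6],
    [0,0,0,0,0,0.008,0.6],
    [0,0,0,0,0,0.01,0.6],
    [0,0,0,0,0,0.01,0.6]
  ]
}}

```text
t: 11.3
tool_pos: [0.4754, 0.1615, 0.1543]
tool_rot: [-1.72, 2.629, -0.001]
contact_force: [-3.6, -2.4, 3.0]
opening: 0.029
grip_force: 25.2
```

{"api": "carry_out", "payload": {
  "rows": [
    [0,0,0,0,0,0.004,0.6],
    [0,0,0,0,0,0.008,0.6],
    [0,0,0,0,0,0.01,0.6],
    [0,0,0,0,0,0.01,0.6]
  ]
}}

```text
t: 11.7
tool_pos: [0.4754, 0.1615, 0.1513]
tool_rot: [-1.72, 2.628, -0.001]
contact_force: [-3.1, -1.3, 2.0]
opening: 0.0292
grip_force: 25.2
```

{"api": "carry_out", "payload": {
  "rows": [
    [0,0,0,0,0,0.004,0.6],
    [0,0,0,0,0,0.008,0.6],
    [0,0,0,0,0,0.01,0.6],
    [0,0,0,0,0,0.01,0.6]
  ]
}}

```text
t: 12.1
tool_pos: [0.4754, 0.1615, 0.1483]
tool_rot: [-1.72, 2.628, -0.001]
contact_force: [-4.8, -2.1, 2.8]
opening: 0.0288
grip_force: 25.2
```

{"api": "carry_out", "payload": {
  "rows": [
    [0,0,0,0,0.002,0.004,0.6],
    [0,0,0,0,0.002,0.008,0.6],
    [0,0,0,0,0.002,0.01,0.6],
    [0,0,0,0,0.002,0.01,0.6]
  ]
}}

```text
t: 12.5
tool_pos: [0.4754, 0.1615, 0.1456]
tool_rot: [-1.719, 2.628, -0.003]
contact_force: [-1.9, -3.3, 3.3]
opening: 0.0288
grip_force: 25.1
```

{"api": "carry_out", "payload": {
  "rows": [
    [0,0,0,0,0,0.004,0.6],
    [0,0,0,0,0,0.008,0.6],
    [0,0,0,0,0,0.01,0.6],
    [0,0,0,0,0,0.01,0.6]
  ]
}}

```text
t: 12.9
tool_pos: [0.4753, 0.1616, 0.1426]
tool_rot: [-1.719, 2.628, -0.003]
contact_force: [-0.7, -2.7, 1.4]
opening: 0.029
grip_force: 25.1
```

{"api": "carry_out", "payload": {
  "rows": [
    [0,0,0,0,0,0.004,0.6],
    [0,0,0,0,0,0.008,0.6],
    [0,0,0,0,0,0.008,0.6]
  ]
}}

```text
t: 13.2
tool_pos: [0.4753, 0.1616, 0.1401]
tool_rot: [-1.719, 2.628, -0.003]
contact_force: [0.8, -3.5, 2.8]
opening: 0.0288
grip_force: 25.1
```

{"api": "carry_out", "payload": {
  "rows": [
    [0,0,0,0,0,0.004,0.6],
    [0,0,0,0,0,0.007,0.6],
    [0,0,0,0,0,0.007,0.6]
  ]
}}

```text
t: 13.5
tool_pos: [0.4754, 0.1616, 0.1391]
tool_rot: [-1.72, 2.628, -0.003]
contact_force: [-2.6, -4.7, 7.8]
opening: 0.0291
grip_force: 25.5
```

{"api": "carry_out", "payload": {
  "rows": [
    [0,0,0,0,0,0.003,0.6],
    [0,0,0,0,0,0.003,0.6]
  ]
}}

```text
t: 13.7
tool_pos: [0.4754, 0.1616, 0.139]
tool_rot: [-1.72, 2.628, -0.003]
contact_force: [-5.2, -5.5, 10.4]
opening: 0.029
grip_force: 25.8
```

Run:
```python
from h import *
from station import get_image
import cv2
plan((.0245,0,.208))
B=get_image("scene");np.savez("scene2.npz",**B)
b=B["img"][200:320,240:390]
cv2.imwrite("pics/f.png",cv2.resize(b,None,fx=4,fy=4,interpolation=cv2.INTER_CUBIC))
```

```text
t 13.7 gauge [ 0.0242 -0.0007  0.139 ] F [ 7.1 -2.6 10.4] open 0.02903930217146398 q [ 0.18 -0.17  1.99 -0.    1.33 -2.55]
turn [-0.0007 -0.0001 -0.0005]
(0.0245, 0, 0.208) shift [ 0.0011 -0.0027 -0.2298]
```

View pics/f.png

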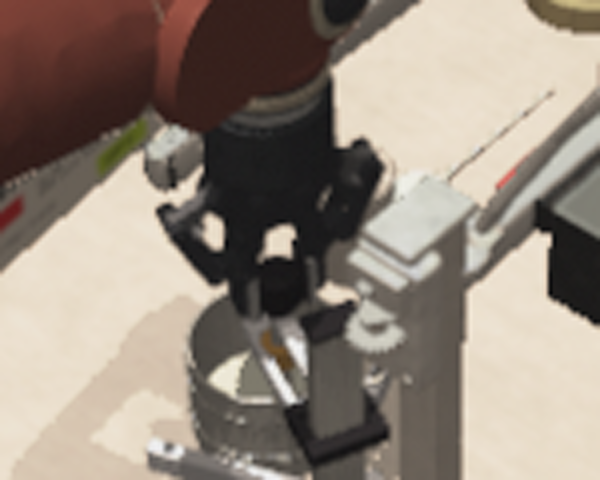

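The rod has bottomed: the tool stalled at z = 0.139 with the force rising from about 2.5 to 10 N. The picture shows the knob pressed down and the collar carried down the column. Next, draw it up.

{"api": "carry_out", "payload": {
  "rows": [
    [0,0,0,0,0,-0.03,0.6],
    [0,0,0,0,0,-0.07,0.6],
    [0,0,0,0,0,-0.11,0.6],
    [0,0,0,0,0,-0.15,0.6],
    [0,0,0,0,0,-0.18,0.6]
  ]
}}

```text
t: 14.25
tool_pos: [0.4752, 0.1616, 0.1901]
tool_rot: [-1.719, 2.628, -0.003]
contact_force: [5.6, -3.1, -5.5]
opening: 0.0288
grip_force: 25.4
```

{"api": "carry_out", "payload": {
  "rows": [
    [0,0,0,0,0,-0.01,0.6],
    [0,0,0,0,0,-0.02,0.6],
    [0,0,0,0,0,-0.03,0.6],
    [0,0,0,0,0,-0.04,0.6],
    [0,0,0,0,0,-0.04,0.6]
  ]
}}

```text
t: 14.75
tool_pos: [0.4752, 0.1616, 0.2021]
tool_rot: [-1.719, 2.628, -0.003]
contact_force: [3.1, -3.0, -3.3]
opening: 0.0291
grip_force: 25.6
```

{"api": "carry_out", "payload": {
  "rows": [
    [0,0,0,0,0,-0.008,0.6],
    [0,0,0,0,0,-0.016,0.6],
    [0,0,0,0,0,-0.02,0.6],
    [0,0,0,0,0,-0.02,0.6]
  ]
}}

```text
t: 15.15
tool_pos: [0.4752, 0.1616, 0.2078]
tool_rot: [-1.719, 2.628, -0.003]
contact_force: [5.0, -2.8, -3.8]
opening: 0.0285
grip_force: 25.5
```

{"api": "carry_out", "payload": {
  "rows": [
    [0,0,0,0,0,-0.004,0.6],
    [0,0,0,0,0,-0.007,0.6],
    [0,0,0,0,0,-0.007,0.6]
  ]
}}

```text
t: 15.45
tool_pos: [0.4751, 0.1615, 0.2086]
tool_rot: [-1.719, 2.628, -0.003]
contact_force: [6.5, -3.1, -9.8]
opening: 0.0289
grip_force: 26.1
```

{"api": "carry_out", "payload": {
  "rows": [
    [0,0,0,0,0,-0.004,0.6],
    [0,0,0,0,0,-0.005,0.6],
    [0,0,0,0,0,-0.005,0.6]
  ]
}}

```text
t: 15.75
tool_pos: [0.4751, 0.1615, 0.2087]
tool_rot: [-1.719, 2.629, -0.002]
contact_force: [11.0, -2.8, -14.1]
opening: 0.0288
grip_force: 26.1
```

{"api": "carry_out", "payload": {
  "rows": [
    [0,0,0,0,0,0,-0.1],
    [0,0,0,0,0,0,-0.4],
    [0,0,0,0,0,0,-0.4],
    [0,0,0,0,0,0,-0.4],
    [0,0,0,0,0,0,-0.4]
  ]
}}

```text
t: 16.25
tool_pos: [0.4751, 0.162, 0.2133]
tool_rot: [-1.72, 2.627, -0.002]
contact_force: [-0.0, 0.4, 0.5]
opening: 0.0599
grip_force: 0.0
```

{"api": "carry_out", "payload": {
  "rows": [
    [0,0,0,0,0,-0.05,-0.4],
    [0,0,0,0,0,-0.12,-0.4],
    [0,0,0,0,0,-0.22,-0.4],
    [0,0,0,0,0,-0.3,-0.4],
    [0,0,0,0,0,-0.33,-0.4]
  ]
}}

```text
t: 16.75
tool_pos: [0.4761, 0.1621, 0.3166]
tool_rot: [-1.716, 2.623, -0.006]
contact_force: [0.8, -1.6, 0.4]
opening: 0.0593
grip_force: 0.0
```

{"api": "carry_out", "payload": {
  "rows": [
    [0,0,0,-0.15,0,0,-0.4],
    [0,0,0,-0.3,0,0,-0.4],
    [0,0,0,-0.45,0,0,-0.4],
    [0,0,0,-0.6,0,0,-0.4],
    [0,0,0,-0.75,0,0,-0.4]
  ]
}}

```text
t: 17.25
tool_pos: [0.5653, 0.3697, 0.3114]
tool_rot: [-1.72, 2.629, -0.002]
contact_force: [0.9, -0.1, 1.0]
opening: 0.0597
grip_force: 0.0
```

{"api": "carry_out", "payload": {
  "rows": [
    [0,0,0,-0.1,0,0,-0.4],
    [0,0,0,-0.15,0,0,-0.4],
    [0,0,0,-0.15,0,0,-0.4],
    [0,0,0,-0.15,0,0,-0.4]
  ]
}}

```text
t: 17.65
tool_pos: [0.5827, 0.409, 0.3112]
tool_rot: [1.72, -2.628, 0.002]
contact_force: [-0.6, 1.0, 0.5]
opening: 0.0597
grip_force: 0.0
```

Run:
```python
from h import *
from station import get_image
import cv2
plan()
A=get_image("top");B=get_image("scene");np.savez("top3.npz",**A);np.savez("scene3.npz",**B)
a=A["img"][220:320,220:370];b=B["img"][220:320,240:390]
cv2.imwrite("pics/g.png",cv2.resize(np.vstack([a,b]),None,fx=3,fy=3,interpolation=cv2.INTER_CUBIC))
s=B
for t in(0,.069):
  z=.195-t; print("collar top pred",z,((proj(s,W((.108,0,z)))-[240,220]+.3)*3).round(),"corner px",[((proj(s,W((.108+i*.025,j*.025,z)))-[240,220]+.3)*3).round().tolist() for i,j in((-1,-1),(-1,1),(1,-1))])
print("knob pred",((proj(s,W((.0245,0,.237)))-[240,220]+.3)*3).round())
```

```text
t 17.65 gauge [-0.2455 -0.001   0.3112] F [-0.7 -1.   0.5] open 0.05968151104226074 q [ 0.51  0.22  1.3  -0.    1.62 -2.22]
turn [-0.0003 -0.0004 -0.0005]
collar top pred 0.195 [251. 192.] corner px [[206.0, 180.0], [268.0, 159.0], [234.0, 227.0]]
collar top pred 0.126 [253. 252.] corner px [[210.0, 240.0], [269.0, 219.0], [237.0, 287.0]]
knob pred [204.  79.]
```

View pics/g.png

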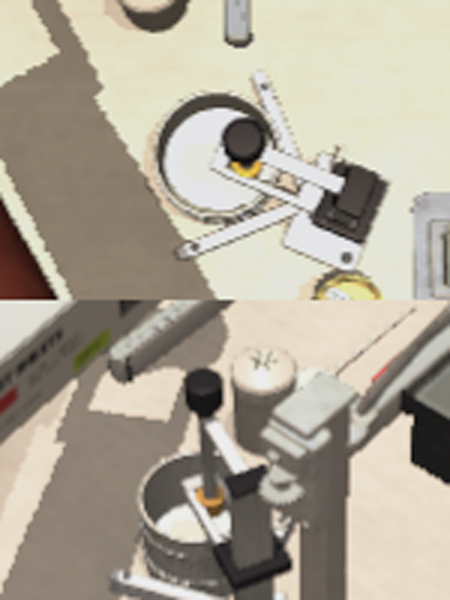

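The picture shows the canister unchanged in the V, at (215,157). The knob is back fully up at (204,375) in the lower crop, and the collar is left low on the column at (250,555).

```bash
python3 -c "
from station import *
print(finish_job())"
```

```text
the job is handed in; nothing more can be done
None
```

The job is handed in: the canister stands home in the V, the probe bottomed gently (about 10 N at the wrist) at roughly 69 mm travel, which puts the false bottom about 61 mm below the rim, and the probe is back fully up with the collar left at that depth.

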